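# Hold the soap dispenser flap on its balance point for a new lid stay

## Task

Turn both red latch knobs on the soap dispenser anticlockwise (seen from above) all the way to their stops, then take the steel bar handle and swing the blue flap up until it stands straight up on its balance point, without flinging or dropping it or letting it tip over backwards. Its stay has been removed and it would fall either way, so finish while still gripping the bar and holding the flap still and upright for me to fit the new stay. Leave the softener bottle, the cup and the loose stay where they are.

Things in the scene. Friction and masses are not known exactly. Their poses are not given: they have to be found in the camera images.
- dispenser: White soap dispenser, fixed on the counter, 170 (x) by 300 (y) mm, deck 100 mm high. Origin: at counter level on its centre line, 60 mm behind its front face. Own x points from its front (side of the bar handle) to its back (flap hinge), y to its left, z up. Place and yaw vary. A blue flap fills the middle of its top between two side decks, each with a red knob.
- flap (a joint): Flap angle (rad): 0 = shut, level; grows as the front edge lifts; 1.571 = straight up = balance point; 2.3 = stop, fallen open backwards. Blue panel 132 by 168 by 6 mm, hinged at the back along the dispenser's y, about 0.4 kg with handle. Hinge nearly free: it falls shut below the balance point, open beyond it. It cannot lift while a knob's tongue lies over its side edge.
- blue_flap: The flap with its steel bail handle: round bar 14 mm thick, 110 mm long, parallel to the hinge, on two 14 mm arms at its ends (96 mm clear between), in the panel's plane, 52 mm ahead of its front edge. Shut: 103 mm above the counter, 45 mm before the front face, nothing beneath. It can turn between the pads. Origin: on the hinge axis, turning with the flap.
- flap_hinge (a point): Middle of the flap's hinge axis, at the back of the dispenser: 85 mm along its x from the origin, 103 mm above the counter. Fixed.
- handle_mid (a point): Middle of the bar to grip, on the bar's axis, 190 mm from the hinge axis; moves on an arc of 190 mm about flap_hinge as the flap swings (straight up it is 293 mm above the counter).
- knob_left (a joint): Turn of the left (dispenser's +y) knob (rad): starts at 0 to 0.3, grows anticlockwise seen from above, end stop 1.4. At 0 its wing and tongue lie along the dispenser's y, tongue over the flap's side edge; at the stop nearly along x, flap free. Friction about 0.05 N m; stays where it is left.
- knob_right (a joint): The same for the right (-y) knob; it also turns anticlockwise seen from above.
- knob_left_grip (a point): Point to grip on the left knob, on its vertical axis, 137 mm above the counter; 10 mm along x, 115 mm along y from the dispenser's origin. The red wing is an upright bar 12 mm thick, 46 mm long, 30 mm tall, top 150 mm above the counter. The steel tongue under it is 5 mm thick, its top 112 mm above the counter, and reaches 38 mm from the axis.
- knob_right_grip (a point): The same on the right knob, at 10 mm along x and -115 mm along y.
- softener: White softener bottle with blue cap, 68 mm in diameter, 190 mm tall, loose; origin under its centre. Leave alone.
- scoop_cup: Orange measuring cup, 70 mm in diameter, 70 mm tall, loose; origin under its centre. Leave alone.
- lid_stay: Loose new lid stay: flat steel link 156 mm long, 26 mm wide, 8 mm thick, lying flat; origin under its centre, x along it. Leave alone.

How it is judged:
By the outcome, as a careful person would: the job done as asked, in the order asked, and still so for the second after the job is handed in, while the arm keeps its last pose, push and grip.
It also fails if it takes over 59 s, if anything falls off the work surface, if the arm or the gripper's body presses on something with over 40 N, if the wrist force passes 120 N, or if a joint passes its speed limit or range.

## Robot

A 6-joint arm with a two-finger parallel gripper is mounted at the origin on the work surface. World frame = base frame: x ahead of the robot, y to its left, z up, the work surface at z = 0. Lengths are in mm, angles in rad, forces in N, time in s.
With the tool pointing down it reaches from about 350 to 875 mm from the base axis. Payload 4.2 kg.
Tool frame: the origin (TCP) lies between the finger pads, 19 mm behind the fingertips; this is the grasp point; x points along the fingers, y is the direction in which the jaws open and shut, and the axes are right-handed (so a half turn about x gives the same grasp; the last joint's range is limited). The gripper opens to 85 mm and grips with 20 to 120 N. Pads are 22 mm wide; open, the fingers measure 114 mm over their backs; the gripper's body (76 mm by 85 mm) begins 54 mm behind the grasp point. The pads swing forward as they close: fully open they stand 13 mm farther back than shut.
Start: joints at [1.514, 0.385, 0.008, 0, -1.194, -0.259], TCP at [194.078, 594.082, 250.012] pointing down, gripper open.
Joint ranges: [-3.14, 3.14], [-1.21, 2.06], [-1.07, 1.41], [-3.16, 2.05], [-2.99, -0.16], [-3.1, 3.1]. Speed limits (rad/s): [2.79, 2.79, 3.14, 3.14, 3.14, 3.14].

## Interface

Orientations are given as a unit quaternion [x, y, z, w].
In Python, from bench import arm gives the robot as it stands.
- The arm moves only by the tool drive_tool, never from a script. Its argument "motion" is a list of rows, each a list of 4 numbers: the shift along the tool's x, y, z in mm, then the turn about the tool's x in degrees. In form: [[dx, dy, dz, spin], ...]. A call has 1 to 10 rows; each row shifts and turns the commanded pose from where the row before left it, along the tool's axes as they then stand; what a row does not reach is not made up. A row lasts 1/12 s, in which the tool goes at most 41.7 mm and 7.16 degrees, less where a joint would pass 70% of its speed; a pose out of reach is approached as far as the arm can. A call with a gripper value outside its range is refused whole. "grip" is the finger opening in mm, from 0 to 85.4, set as the call begins (left out, the last holds). The fingers move at their own pace and stop on an object; the grip force is fixed at half the most. Time passes only in rows, so rows that do not move let the fingers close. It gives the time, the measured TCP pose, the force and the opening at its end, in the units of the state.
- arm.read_state(): the state, without advancing time (a new reading comes with each control period).
- arm.get_image(name): name is "side" or "top"; returns the picture (420x560x3 uint8, red, green, blue); there is no depth.
- arm.calibration(name): a dict with "K" (3x3 intrinsics, pixels), "eye" and "attitude" of the camera in the world. Camera axes: x right, y up, looking along -z (the intrinsics and any distortion apply to the point x, -y, -z); pixel columns grow to the right and rows downward; lengths in mm; the calibration is good to about 2 mm. A picture is of the moment at which its call begins. calibration takes no time and is no camera call.
- arm.job_done(): hands the job in, once; it reports no verdict.
The state is a dict: "clock": time; "joints": joint angles; "joint_vel": joint speeds; "joint_efforts": joint torques, N m; "position": TCP position; "ee_rot": TCP orientation; "contact_force": force on the tool from outside, world axes, zero at the start; "wrist_torque": the same for the moment, N m; "gripper_width": finger opening in mm.
Only numpy, scipy, OpenCV 4.12 (cv2) and the standard library are available. Lean on these libraries where they do the work, as an engineer would, in place of code of your own. Each camera call takes 0.05 s, during which the arm holds its last target. There are 200 camera calls.

## Working session

There is one attempt and no reset: what is moved stays moved. The work goes in short steps, Python scripts to look and compute and a tool call to move; the robot and the scene stay as the last step left them, time stands still between calls to the robot, and variables do not carry over. Pictures are saved under pics/ and viewed, about 8 in all and at most 12, crops included, and the job is handed in when it is done.

Besides the shell and the picture viewer there is one more tool, called as name(argument=value, ...) on one line, values as JSON. drive_tool: Moves the arm, as the interface text tells. Its arguments: {"type":"object","properties":{"motion":{"type":"array"},"grip":{"type":"number"}},"required":["motion"]}

```bash
ls; mkdir -p pics
python3 - <<'E'
from bench import arm
import cv2
for n in("side","top"):
    cv2.imwrite(f"pics/{n}0.png",arm.get_image(n)[:,:,::-1]); print(n,arm.calibration(n))
print(arm.read_state())
E
```

```text
pics
side {'K': array([[445.7153566 ,   0.        , 280.3445542 ],
       [  0.        , 445.7153566 , 208.64962832],
       [  0.        ,   0.        ,   1.        ]]), 'eye': array([555.91039213, 621.18944369, 797.84809621]), 'attitude': array([-0.02109559,  0.34410617,  0.93505068, -0.08262045])}
top {'K': array([[469.5091153,   0.       , 278.2345356],
       [  0.       , 469.5091153, 212.0587823],
       [  0.       ,   0.       ,   1.       ]]), 'eye': array([ 517.70036656,   17.79423561, 1049.04790179]), 'attitude': array([-0.04695789,  0.02411419,  0.71018907, -0.70202916])}
{'clock': 0.1, 'joints': array([ 1.51359423e+00,  3.85468996e-01,  6.77389503e-03, -4.19940905e-04,
       -1.19399552e+00, -2.58592412e-01]), 'joint_vel': array([ 0.0002086 , -0.00359782,  0.00543714,  0.00161947,  0.00033654,
        0.00091983]), 'joint_efforts': array([-4.53428984e-04, -3.93321025e+01,  1.88928133e+01,  4.19793382e+00,
       -2.60413552e-03,  4.22299891e-06]), 'position': array([193.94736639, 593.64294537, 249.04406964]), 'ee_rot': array([-0.69823153,  0.1119211 ,  0.69837149,  0.11056067]), 'contact_force': array([1.25294728, 0.28641379, 0.60788121]), 'wrist_torque': array([ 0.02803076, -0.0373808 , -0.01218197]), 'gripper_width': 85.47304595269199}
```

View pics/top0.png

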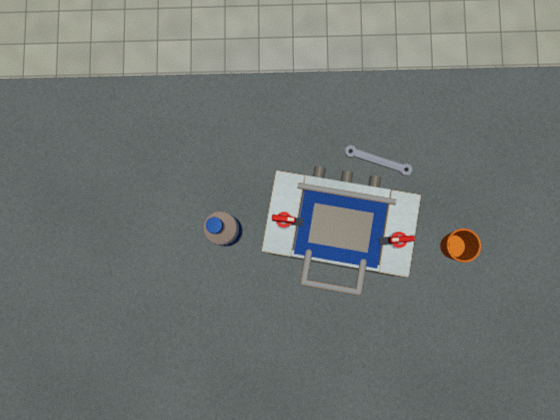

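View pics/side0.png

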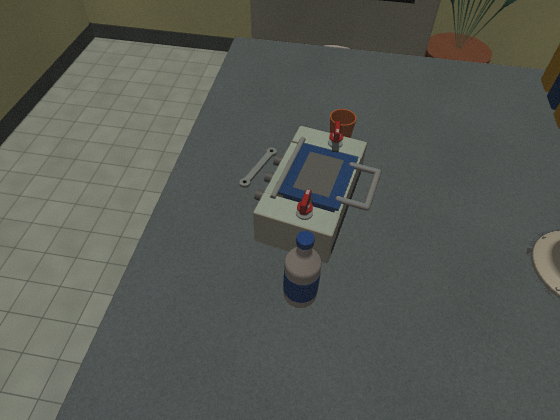

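The top view shows the dispenser front towards the robot, with the left knob at (284,219), the right knob at (400,240) and the bar from (304,283) to (360,291). The side view agrees, with knobs at (305,205) and (338,135). Next I measure these.

```bash
cat > h.py <<'E'
import numpy as np, cv2
from scipy.spatial.transform import Rotation as R
from bench import arm
def ray(n,px):
    c=arm.calibration(n); K=c["K"]; u,v=px
    d=np.array([(u-K[0,2])/K[0,0],-(v-K[1,2])/K[1,1],-1.])
    return c["eye"],R.from_quat(c["attitude"]).apply(d)
def onz(n,px,z):
    e,d=ray(n,px); return e+d*(z-e[2])/d[2]
def proj(n,p):
    c=arm.calibration(n); q=R.from_quat(c["attitude"]).inv().apply(np.array(p)-c["eye"])
    return c["K"][:2,:2]@np.array([q[0]/-q[2],-q[1]/-q[2]])+c["K"][:2,2]
def tri(a,b):
    (e1,d1),(e2,d2)=ray("top",a),ray("side",b)
    t=np.linalg.lstsq(np.c_[d1,-d2],e2-e1,rcond=None)[0]
    p,q=e1+t[0]*d1,e2+t[1]*d2; return (p+q)/2,np.linalg.norm(p-q)
def blobs(im,lo,hi,amin):
    m=cv2.inRange(cv2.cvtColor(im,cv2.COLOR_RGB2HSV),lo,hi)
    cs=cv2.findContours(m,cv2.RETR_EXTERNAL,cv2.CHAIN_APPROX_NONE)[0]
    return [c for c in cs if cv2.contourArea(c)>=amin]
def dispframe(o,yaw,p):
    c,s=np.cos(yaw),np.sin(yaw); return np.array([o[0]+c*p[0]-s*p[1],o[1]+s*p[0]+c*p[1],p[2]])
E
cat > m.py <<'E'
from h import *
T=cv2.imread("pics/top0.png")[:,:,::-1].copy();S=cv2.imread("pics/side0.png")[:,:,::-1].copy()
for n,im in(("top",T),("side",S)):
    for c in blobs(im,(0,170,90),(4,255,255),15):
        r=cv2.minAreaRect(c);print(n,"red",np.round(r[0],1),np.round(r[1],1),round(r[2],1),cv2.contourArea(c))
    for c in blobs(im,(105,150,40),(125,255,255),200): print(n,"blue",[np.round(v,1).tolist() for v in cv2.minAreaRect(c)[:2]])
for c in blobs(T,(0,0,165),(179,45,255),300):
    print("white",cv2.contourArea(c),[np.round(onz("top",p,100)[:2],1).tolist() for p in cv2.boxPoints(cv2.minAreaRect(c))],cv2.boxPoints(cv2.minAreaRect(c)).round(1).tolist())
cv2.imwrite("pics/crop0.png",cv2.resize(T[150:310,240:440,::-1],None,fx=4,fy=4,interpolation=cv2.INTER_CUBIC)[:600])
E
python3 m.py
```

```text
top red [401.5 239. ] [14. 23.] 90.0 195.5
top red [282.8 218.8] [19.1 14.1] 45.0 145.5
top blue [[340.6, 228.5], [84.1, 64.8]]
side red [309.3 208. ] [4.  9.8] 20.6 16.5
side red [303.3 200.9] [ 6.7 19.2] 26.6 54.0
side red [337.  124.5] [7. 4.] 90.0 24.5
white 818.5 [[497.5, -125.8], [565.5, -139.9], [549.6, -222.8], [482.0, -208.2]] [[365.8999938964844, 268.79998779296875], [372.0, 234.6999969482422], [413.79998779296875, 242.10000610351562], [407.70001220703125, 276.29998779296875]]
white 3641.5 [[535.8, 82.5], [700.0, 54.4], [646.2, -240.9], [485.3, -208.5]] [[261.6000061035156, 250.6999969482422], [274.70001220703125, 170.1999969482422], [421.0, 194.1999969482422], [407.8999938964844, 274.6000061035156]]
white 496.0 [[983.7, 588.7], [982.1, 523.2], [917.6, 520.7], [919.1, 585.8]] [[25.0, 44.0], [55.0, 44.0], [55.0, 73.0], [25.0, 73.0]]
white 463.0 [[980.5, 373.6], [978.8, 309.0], [914.8, 307.9], [916.3, 372.1]] [[124.0, 43.0], [154.0, 43.0], [154.0, 72.0], [124.0, 72.0]]
white 714.5 [[983.0, 300.5], [981.3, 234.0], [915.3, 233.4], [916.8, 299.4]] [[158.0, 41.0], [189.0, 41.0], 
[... 946 characters left out ...]
11.0], [122.0, 11.0], [122.0, 40.0], [92.0, 40.0]]
white 651.5 [[1054.8, 228.3], [1053.0, 161.6], [988.3, 161.5], [990.0, 227.7]] [[192.0, 8.0], [223.0, 8.0], [223.0, 37.0], [192.0, 37.0]]
white 580.5 [[1055.0, 155.2], [1053.2, 91.1], [988.7, 91.4], [990.4, 155.1]] [[226.0, 7.0], [256.0, 7.0], [256.0, 36.0], [226.0, 36.0]]
white 618.0 [[1053.3, -61.9], [1051.5, -127.2], [987.4, -125.5], [989.1, -60.5]] [[328.0, 5.0], [359.0, 5.0], [359.0, 34.0], [328.0, 34.0]]
white 529.5 [[1035.5, -122.4], [1055.9, -195.5], [1003.8, -208.1], [983.4, -135.4]] [[356.8999938964844, 12.300000190734863], [391.3999938964844, 2.0999999046325684], [398.29998779296875, 25.5], [363.79998779296875, 35.70000076293945]]
```

View pics/crop0.png

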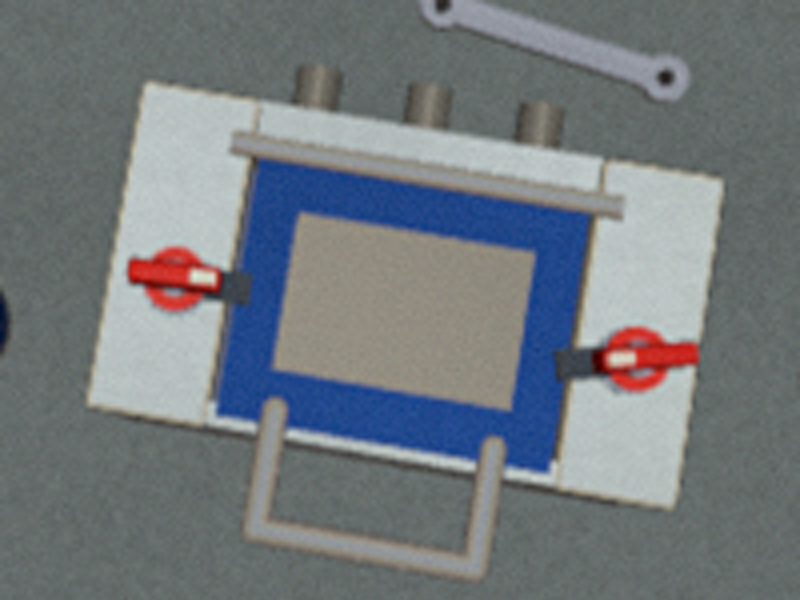

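The crop shows clean deck corners at crop (148,83), (722,180), (675,508) and (90,405). The left wing runs (128,270)–(220,281), the right wing (595,362)–(698,352), and the bar (252,528)–(480,568).

```bash
cat > m2.py <<'E'
from h import *
f=lambda x,y:((x+.5)/4-.5+240,(y+.5)/4-.5+150)
C=[onz("top",f(*p),100)[:2] for p in((148,83),(722,180),(675,508),(90,405))] # BL BR FR FL
L,Rr=(C[0]+C[3])/2,(C[1]+C[2])/2; F,B=(C[2]+C[3])/2,(C[0]+C[1])/2
yd=L-Rr; xd=B-F
yaw=np.mean([np.arctan2(-yd[0],yd[1]),np.arctan2(-yd[0],yd[1]),np.arctan2(xd[1],xd[0])])
print("size",np.linalg.norm(xd),np.linalg.norm(yd),"yaws",np.arctan2(-yd[0],yd[1]),np.arctan2(xd[1],xd[0]))
ctr=np.mean(C,0); o=ctr-25*np.array([np.cos(yaw),np.sin(yaw)])
print("origin",o,"yaw",yaw)
for n,p in dict(kl=(10,115,137),kr=(10,-115,137),bar=(-105,0,103),hinge=(85,0,103)).items():
    P=dispframe(o,yaw,p);print(n,P.round(1),"top px",proj("top",P).round(1),"side px",proj("side",P).round(1))
for n,a,b in(("L",(128,270),(220,281)),("R",(595,362),(698,352))):
    p,q=onz("top",f(*a),150),onz("top",f(*b),150);d=p-q
    print("wing",n,((p+q)/2).round(1),np.linalg.norm(d).round(1),"angle",np.arctan2(-d[0],d[1])-yaw)
p,q=onz("top",f(252,528),103),onz("top",f(480,568),103);d=p-q
print("bar",((p+q)/2).round(1),np.linalg.norm(d),np.arctan2(-d[0],d[1]))
s=arm.read_state();m=R.from_quat(s["ee_rot"]).as_matrix();print(m.round(3))
# check of side view: deck corners projected
for p in((-60,150,100),(110,150,100),(110,-150,100),(-60,-150,100)): print(proj("side",dispframe(o,yaw,p)).round(1))
S=cv2.imread("pics/side0.png");cv2.imwrite("pics/scrop.png",cv2.resize(S[110:260,230:400],None,fx=4,fy=4,interpolation=cv2.INTER_CUBIC))
E
python3 m2.py
```

```text
size 166.8859088041301 295.1702070604401 yaws -0.1847135166420343 -0.1823926690616556
origin [565.82111112 -74.59382224] yaw -0.18393990078190806
kl [596.7  36.6 137. ] top px [283.5 218.7] side px [304.2 200.4]
kr [ 554.6 -189.5  137. ] top px [401.2 239. ] side px [335.6 130.2]
bar [462.6 -55.4 103. ] top px [331.  286.9] side px [371.1 187.9]
hinge [649.4 -90.1 103. ] top px [346.2 193.5] side px [287.5 165.3]
wing L [596.   37.2 150. ] 44.5 angle 0.05179678849608507
wing R [ 554.4 -186.7  150. ] 48.8 angle 0.2698692094636719
bar [463.1 -55.6 103. ] 114.35638500655205 -0.18077894330552396
[[-0.    -0.311 -0.951]
 [-0.002 -0.951  0.311]
 [-1.     0.002 -0.   ]]
[331.4 235.1]
[251.2 211.1]
[298.5 123.7]
[366.3 140.5]
```

View pics/scrop.png

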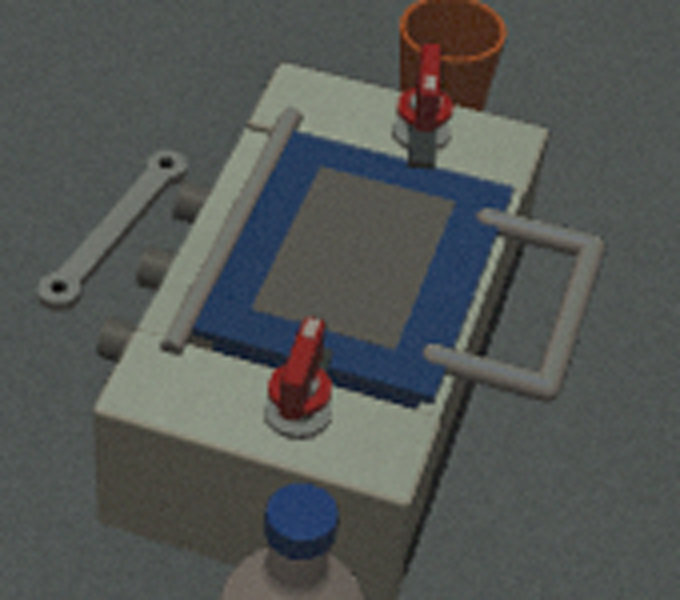

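The deck fit gives a yaw of −0.184 and the origin at about (566, −74.6). The side view agrees to within about 2 px (3 mm). I'll travel high over the scene to the left knob.

drive_tool(motion=[[0, 10, -14, 0], [0, 20.2, -27.8, 0], [0, 20.2, -27.8, 0], [0, 20.2, -27.8, 0], [0, 20.2, -27.8, 0], [0, 20.2, -27.8, 0], [0, 20.2, -27.8, 0], [0, 20.2, -27.8, 0], [0, 20.2, -27.8, 0], [0, 20.2, -27.8, 0]], grip=50)

```text
clock: 0.93
position: [386.1, 328.0, 249.8]
ee_rot: [-0.698, 0.111, 0.698, 0.111]
contact_force: [0.3, 0.8, 0.3]
gripper_width: 49.8
```

drive_tool(motion=[[0, 20.2, -27.8, 0], [0, 20.2, -27.8, 0], [0, 20.2, -27.8, 0], [0, 20.2, -27.8, 0], [0, 20.2, -27.8, 0], [0, 20.2, -27.8, 0], [0, 20.2, -27.8, 0], [0, 20.2, -27.8, 0], [0, 20.2, -27.8, 0], [0, 20.2, -27.8, 0]])

```text
clock: 1.77
position: [587.6, 49.7, 249.6]
ee_rot: [-0.698, 0.111, 0.699, 0.111]
contact_force: [-0.2, -0.4, 0.5]
gripper_width: 49.9
```

drive_tool(motion=[[0, 10, -14, 7], [0, 0, 0, 7], [0, 0, 0, 7], [0, 0, 0, 7], [0, 0, 0, 7], [0, 0, 0, 7], [0, 0, 0, 7], [0, 0, 0, 7], [0, 0, 0, 7], [0, 0, 0, 7]])

```text
clock: 2.6
position: [597.0, 37.5, 249.4]
ee_rot: [-0.506, 0.494, 0.507, 0.493]
contact_force: [0.3, -0.5, 0.3]
gripper_width: 49.8
```

drive_tool(motion=[[0, 0, 0, 7], [0, 0, 0, 2.4], [0, 0, 0, 0], [0, 0, 0, 0]])

```text
clock: 2.93
position: [597.1, 37.5, 249.6]
ee_rot: [-0.466, 0.532, 0.467, 0.531]
contact_force: [0.0, 0.9, -1.0]
gripper_width: 49.9
```

```bash
cat > st.py <<'E'
from h import *
import sys
s=arm.read_state(); m=R.from_quat(s["ee_rot"]).as_matrix()
print("t",s["clock"].round(2) if hasattr(s["clock"],"round") else s["clock"],"pos",s["position"].round(1),"heading y",np.arctan2(m[1,1],m[0,1]).round(4),"x",m[:,0].round(3),"j",s["joints"].round(2),"F",s["contact_force"].round(1),"M",s["wrist_torque"].round(2),"w",round(s["gripper_width"],1))
if len(sys.argv)>1:
    t=np.array(list(map(float,sys.argv[1:4])));d=m.T@(t-s["position"]);print("to target, tool axes",d.round(1))
    if len(sys.argv)>4:
        e=np.degrees(float(sys.argv[4])-np.arctan2(m[1,1],m[0,1]));print("spin",-((e+90)%180-90))
E
python3 st.py 596.5 37 137 -0.132
```

```text
t 2.9333 pos [597.1  37.5 249.6] heading y 3.0121 x [-0.001 -0.    -1.   ] j [ 0.33  0.34 -0.06 -0.   -1.17 -0.46] F [ 0.   0.9 -1. ] M [ 0.05  0.02 -0.03] w 49.9
to target, tool axes [112.6   0.5  -0.5]
spin 0.14384766557648732
```

drive_tool(motion=[[12, 0, 0, 0], [16, 0, 0, 0], [16, 0, 0, 0], [16, 0, 0, 0], [16, 0, 0, 0], [14, 0, 0, 0], [12, 0, 0, 0], [10, 0, 0, 0], [0, 0, 0, 0]])

```text
clock: 3.68
position: [596.0, 37.2, 135.5]
ee_rot: [-0.465, 0.533, 0.467, 0.53]
contact_force: [0.1, -0.6, -0.4]
gripper_width: 50.4
```

drive_tool(motion=[[0, 0, 0, 0], [0, 0, 0, 0], [0, 0, 0, 0], [0, 0, 0, 0], [0, 0, 0, 0], [0, 0, 0, 0]], grip=0)

```text
clock: 4.18
position: [595.9, 37.8, 139.2]
ee_rot: [-0.466, 0.532, 0.467, 0.531]
contact_force: [-4.9, 2.9, 4.2]
gripper_width: 13.5
```

```bash
python3 st.py 596.5 37 137 -0.132
```

```text
t 4.1833 pos [595.9  37.8 139.2] heading y 3.0107 x [-0.002  0.    -1.   ] j [ 0.33  0.44 -0.21 -0.   -0.93 -0.46] F [-4.9  2.9  4.2] M [ 0.65  1.59 -0.06] w 13.5
to target, tool axes [ 2.2 -0.7 -0.7]
spin 0.0617908044014257
```

drive_tool(motion=[[0, 0, 0, 0], [0, 0, 0, 0], [0, 0, 0, 0]])

```text
clock: 4.43
position: [595.9, 37.8, 139.2]
ee_rot: [-0.466, 0.532, 0.467, 0.531]
contact_force: [-5.0, 1.3, 3.4]
gripper_width: 13.7
```

```bash
python3 st.py 596.5 37 137 -0.132
python3 - <<'E'
from h import *
S=arm.get_image("side");T=arm.get_image("top")
a=cv2.resize(T[150:290,240:440],None,fx=2,fy=2);b=cv2.resize(S[110:250,230:430],None,fx=4,fy=4,interpolation=2)
cv2.imwrite("pics/g1.png",cv2.resize(S[80:260,220:430],None,fx=3.3,fy=3.3,interpolation=2)[:,:,::-1])
E
```

```text
t 4.4333 pos [595.9  37.8 139.2] heading y 3.0107 x [-0.002  0.    -1.   ] j [ 0.33  0.44 -0.21 -0.   -0.93 -0.46] F [-5.   1.3  3.4] M [ 0.59  1.59 -0.05] w 13.7
to target, tool axes [ 2.2 -0.7 -0.7]
spin 0.06435808460261683
```

View pics/g1.png

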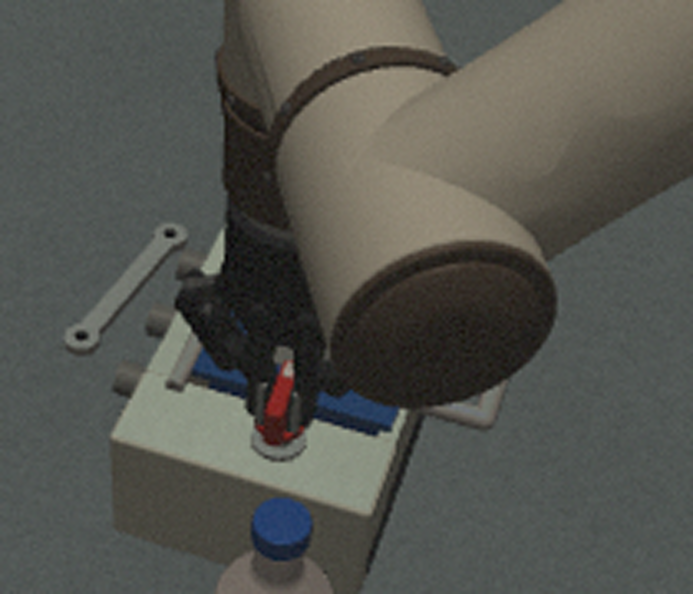

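The left wing is between the pads. I'll turn it anticlockwise.

drive_tool(motion=[[0, 0, 0, -4], [0, 0, 0, -6], [0, 0, 0, -6], [0, 0, 0, -6], [0, 0, 0, -6], [0, 0, 0, -6], [0, 0, 0, -6], [0, 0, 0, -6], [0, 0, 0, -6], [0, 0, 0, -6]])

```text
clock: 5.37
position: [595.5, 37.6, 139.2]
ee_rot: [-0.665, 0.238, 0.667, 0.237]
contact_force: [-6.2, 2.3, 5.3]
gripper_width: 13.6
```

```bash
python3 st.py 596.5 37 137 1.216
```

```text
t 5.3667 pos [595.5  37.6 139.2] heading y -2.2551 x [-0.003 -0.    -1.   ] j [ 0.33  0.44 -0.21 -0.   -0.93  0.55] F [-6.2  2.3  5.3] M [ 0.41  1.87 -0.08] w 13.6
to target, tool axes [ 2.2 -0.2 -1.1]
spin -18.87659884517052
```

drive_tool(motion=[[0, 0, 0, -5], [0, 0, 0, -4], [0, 0, 0, -4], [0, 0, 0, -3], [0, 0, 0, -2], [0, 0, 0, 0]])

```text
clock: 5.87
position: [595.5, 37.5, 139.2]
ee_rot: [-0.694, 0.132, 0.696, 0.131]
contact_force: [-6.6, 0.6, 4.7]
gripper_width: 13.3
```

```bash
python3 st.py 596.5 37 137 1.216
```

```text
t 5.8667 pos [595.5  37.5 139.2] heading y -1.9446 x [-0.004 -0.    -1.   ] j [ 0.33  0.44 -0.21 -0.   -0.93  0.86] F [-6.6  0.6  4.7] M [0.39 1.83 0.03] w 13.3
to target, tool axes [ 2.2  0.  -1.1]
spin -1.0879768451782752
```

drive_tool(motion=[[0, 0, 0, -1.5], [0, 0, 0, -1.5], [0, 0, 0, 0]])

```text
clock: 6.12
position: [595.4, 37.4, 139.2]
ee_rot: [-0.697, 0.114, 0.699, 0.113]
contact_force: [-6.1, 1.9, 5.2]
gripper_width: 13.8
```

```bash
python3 st.py 596.5 37 137 1.216
```

```text
t 6.1167 pos [595.4  37.4 139.2] heading y -1.8934 x [-0.004 -0.    -1.   ] j [ 0.33  0.44 -0.21 -0.   -0.93  0.92] F [-6.1  1.9  5.2] M [ 0.39  1.8  -0.16] w 13.8
to target, tool axes [ 2.2  0.1 -1.2]
spin 1.8435894118755414
```

drive_tool(motion=[[0, 0, 0, -1.5], [0, 0, 0, -1.5], [0, 0, 0, 0]])

```text
clock: 6.37
position: [595.5, 37.4, 139.2]
ee_rot: [-0.699, 0.096, 0.702, 0.096]
contact_force: [-6.2, 1.0, 5.8]
gripper_width: 13.6
```

```bash
python3 st.py 596.5 37 137 1.216
```

```text
t 6.3667 pos [595.5  37.4 139.2] heading y -1.8423 x [-0.003  0.    -1.   ] j [ 0.33  0.44 -0.21 -0.   -0.93  0.97] F [-6.2  1.   5.8] M [ 0.34  1.82 -0.35] w 13.6
to target, tool axes [ 2.2  0.1 -1.1]
spin 4.774980940640717
```

The wrist torque rose to −0.35 N m, so the left knob is at its stop. I'll release and lift.

drive_tool(motion=[[0, 0, 0, 0], [0, 0, 0, 0], [0, 0, 0, 0], [0, 0, 0, 0], [-8, 0, 0, 0], [-16, 0, 0, 0], [-20, 0, 0, 0], [-20, 0, 0, 0], [-16, 0, 0, 0], [0, 0, 0, 0]], grip=50)

```text
clock: 7.2
position: [599.7, 37.8, 222.9]
ee_rot: [0.704, -0.094, -0.698, -0.096]
contact_force: [0.5, 0.4, 1.6]
gripper_width: 50.2
```

drive_tool(motion=[[0, 0, 0, 6], [0, 0, 0, 7], [0, 0, 0, 7], [0, 0, 0, 7], [0, 0, 0, 7], [0, 0, 0, 7], [0, 0, 0, 7], [0, 0, 0, 7], [0, 0, 0, 7], [0, 0, 0, 7]])

```text
clock: 8.03
position: [597.2, 37.5, 217.6]
ee_rot: [-0.522, 0.477, 0.522, 0.477]
contact_force: [-0.1, -0.2, -0.5]
gripper_width: 50.0
```

```bash
python3 st.py 554.5 -188.5 137 0.086
```

```text
t 8.0333 pos [597.2  37.5 217.6] heading y -3.0516 x [-0.001 -0.    -1.   ] j [ 0.33  0.36 -0.11 -0.   -1.1  -0.24] F [-0.1 -0.2 -0.5] M [-0.04 -0.01  0.  ] w 50.0
to target, tool axes [  80.6   62.7 -221.2]
spin 0.22849212407186315
```

drive_tool(motion=[[0, 3.7, -13.2, 0], [0, 7, -25, 0], [0, 8, -28, 0], [0, 9, -31, 0], [0, 9, -31, 0], [0, 8, -28, 0], [0, 8, -28, 0], [0, 6, -22, 0], [0, 4, -15, 0], [0, 0, 0, 0]])

```text
clock: 8.87
position: [554.9, -191.7, 217.7]
ee_rot: [-0.523, 0.476, 0.523, 0.476]
contact_force: [0.2, 0.9, 0.2]
gripper_width: 50.0
```

drive_tool(motion=[[10, 0, 0, 0], [14, 0, 0, 0], [14, 0, 0, 0], [14, 0, 0, 0], [12, 0, 0, 0], [10, 0, 0, 0], [5.5, 0, 0, 0], [0, 0, 0, 0]])

```text
clock: 9.53
position: [555.4, -188.0, 136.7]
ee_rot: [-0.523, 0.476, 0.525, 0.474]
contact_force: [-0.2, -0.9, -0.0]
gripper_width: 50.1
```

```bash
python3 st.py 554.5 -188.5 137 0.086;  python3 - <<'E'
from h import *
S=arm.get_image("side");T=arm.get_image("top")
a=cv2.resize(T[150:300,250:440],None,fx=2.1,fy=2.8,interpolation=2);b=cv2.resize(S[100:250,240:380],None,fx=2.8,fy=2.8,interpolation=2)
cv2.imwrite("pics/g2.png",np.hstack([a,b])[:,:,::-1])
E
```

```text
t 9.5333 pos [ 555.4 -188.   136.7] heading y -3.0444 x [-0.003  0.001 -1.   ] j [-0.05  0.42 -0.24 -0.   -0.91  0.15] F [-0.2 -0.9 -0. ] M [-0.04  0.03 -0.02] w 50.1
to target, tool axes [-0.3  0.9 -0.4]
spin 0.6402577297194512
```

View pics/g2.png

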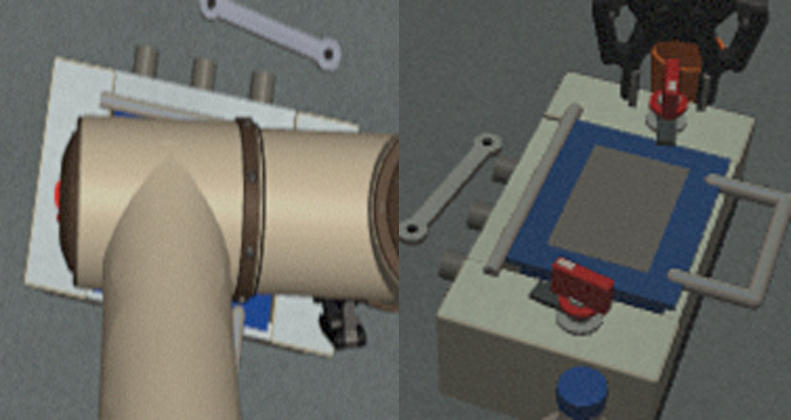

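In the side view, the left knob has its wing and tongue along x, clear of the flap. The fingers straddle the right wing, so I'll close on it and turn.

drive_tool(motion=[[0, 0, 0, 0], [0, 0, 0, 0], [0, 0, 0, 0], [0, 0, 0, 0], [0, 0, 0, 0], [0, 0, 0, 0], [0, 0, 0, 0]], grip=0)

```text
clock: 10.22
position: [553.7, -189.0, 139.5]
ee_rot: [-0.522, 0.477, 0.525, 0.474]
contact_force: [-6.2, -0.8, 7.0]
gripper_width: 13.4
```

drive_tool(motion=[[0, 0, 0, -4], [0, 0, 0, -6], [0, 0, 0, -6], [0, 0, 0, -6], [0, 0, 0, -6], [0, 0, 0, -6], [0, 0, 0, -6], [0, 0, 0, -6], [0, 0, 0, -4], [0, 0, 0, -4]])

```text
clock: 11.05
position: [553.9, -188.9, 139.5]
ee_rot: [-0.681, 0.185, 0.684, 0.185]
contact_force: [-5.9, 1.2, 6.5]
gripper_width: 13.5
```

```bash
python3 st.py 554.5 -188.5 137 1.216
```

```text
t 11.05 pos [ 553.9 -188.9  139.5] heading y -2.1 x [-0.005  0.    -1.   ] j [-0.05  0.42 -0.24  0.   -0.92  1.09] F [-5.9  1.2  6.5] M [ 0.17  1.76 -0.04] w 13.5
to target, tool axes [ 2.5 -0.7 -0.4]
spin -9.99514136654932
```

drive_tool(motion=[[0, 0, 0, -4], [0, 0, 0, -4], [0, 0, 0, -3], [0, 0, 0, -2], [0, 0, 0, 0]])

```text
clock: 11.47
position: [553.9, -188.9, 139.5]
ee_rot: [-0.697, 0.108, 0.701, 0.107]
contact_force: [-5.9, -0.4, 6.2]
gripper_width: 13.6
```

```bash
python3 st.py 554.5 -188.5 137 1.216
```

```text
t 11.4667 pos [ 553.9 -188.9  139.5] heading y -1.8755 x [-0.005  0.    -1.   ] j [-0.05  0.42 -0.24  0.   -0.92  1.32] F [-5.9 -0.4  6.2] M [ 0.23  1.73 -0.05] w 13.6
to target, tool axes [ 2.5 -0.5 -0.5]
spin 2.8683102656888195
```

drive_tool(motion=[[0, 0, 0, -1.5], [0, 0, 0, -1.5], [0, 0, 0, 0]])

```text
clock: 11.72
position: [553.9, -188.9, 139.5]
ee_rot: [-0.7, 0.09, 0.703, 0.089]
contact_force: [-6.2, 1.5, 6.3]
gripper_width: 13.6
```

```bash
python3 st.py 554.5 -188.5 137 1.216
```

```text
t 11.7167 pos [ 553.9 -188.9  139.5] heading y -1.8245 x [-0.004  0.    -1.   ] j [-0.05  0.42 -0.24 -0.   -0.92  1.37] F [-6.2  1.5  6.3] M [ 0.23  1.75 -0.27] w 13.6
to target, tool axes [ 2.5 -0.5 -0.5]
spin 5.790298326887978
```

drive_tool(motion=[[0, 0, 0, -1.5], [0, 0, 0, -1], [0, 0, 0, 0]])

```text
clock: 11.97
position: [553.9, -188.8, 139.5]
ee_rot: [-0.702, 0.075, 0.705, 0.075]
contact_force: [-5.3, 0.6, 6.2]
gripper_width: 13.6
```

```bash
python3 st.py 554.5 -188.5 137 1.216
```

```text
t 11.9667 pos [ 553.9 -188.8  139.5] heading y -1.783 x [-0.004  0.001 -1.   ] j [-0.05  0.42 -0.24 -0.   -0.92  1.41] F [-5.3  0.6  6.2] M [ 0.24  1.77 -0.67] w 13.6
to target, tool axes [ 2.4 -0.5 -0.6]
spin 8.169675566281683
```

drive_tool(motion=[[0, 0, 0, 0], [0, 0, 0, 0], [0, 0, 0, 0], [0, 0, 0, 0], [-8, 0, 0, 0], [-16, 0, 0, 0], [-20, 0, 0, 0], [-16, 0, 0, 0], [0, 0, 0, 0]], grip=44)

```text
clock: 12.72
position: [558.6, -189.2, 203.1]
ee_rot: [0.706, -0.074, -0.7, -0.073]
contact_force: [1.6, -0.1, 0.7]
gripper_width: 44.0
```

drive_tool(motion=[[0, 0, 0, 7], [0, 0, 0, 7], [0, 0, 0, 7], [0, 0, 0, 7], [0, 0, 0, 7], [0, 0, 0, 7], [0, 0, 0, 7], [0, 0, 0, 7], [0, 0, 0, 7], [0, 0, 0, 7]])

```text
clock: 13.55
position: [556.1, -188.6, 198.1]
ee_rot: [-0.532, 0.466, 0.532, 0.465]
contact_force: [1.3, 0.3, 0.4]
gripper_width: 43.9
```

```bash
python3 st.py 462.8 -55.5 103 -0.184
```

```text
t 13.55 pos [ 556.1 -188.6  198.1] heading y -3.0078 x [-0.001  0.    -1.   ] j [-0.05  0.36 -0.16 -0.   -1.05  0.19] F [1.3 0.3 0.4] M [-0.    0.05  0.05] w 43.9
to target, tool axes [ 95.2  74.6 144.3]
spin 18.206764793184846
```

drive_tool(motion=[[0, 8, 15.5, 0], [0, 12, 23, 0], [0, 15, 29, 0], [0, 15, 29, 0], [0, 13, 25, 0], [0, 11.6, 22.8, 0], [0, 0, 0, 6], [0, 0, 0, 6], [0, 0, 0, 6.2], [0, 0, 0, 0]])

```text
clock: 14.38
position: [462.0, -55.9, 198.5]
ee_rot: [-0.453, 0.543, 0.453, 0.543]
contact_force: [0.1, 0.2, -1.0]
gripper_width: 43.9
```

```bash
python3 st.py 462.8 -55.5 103 -0.184
python3 - <<'E'
from h import *
S=arm.get_image("side");T=arm.get_image("top")
a=cv2.resize(T[150:300,250:440],None,fx=2.1,fy=2.8,interpolation=2);b=cv2.resize(S[100:250,240:400],None,fx=2.5,fy=2.8,interpolation=2)
cv2.imwrite("pics/g3.png",np.hstack([a,b])[:,:,::-1])
E
```

```text
t 14.3833 pos [462.  -55.9 198.5] heading y 2.9625 x [ 0.  0. -1.] j [ 0.23  0.16 -0.45 -0.   -0.96 -0.41] F [ 0.1  0.2 -1. ] M [-0.02  0.01 -0.03] w 43.9
to target, tool axes [95.5 -0.7  0.5]
spin 0.28311585213140233
```

View pics/g3.png

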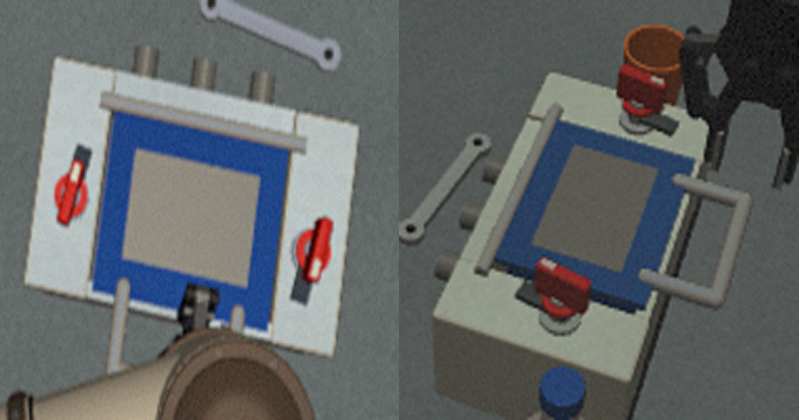

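Run:
```python
from h import *
T=arm.get_image("top")
for x in((258,160,310,260),(380,220,430,270)):
    c=cv2.resize(T[x[1]:x[3],x[0]:x[2]],None,fx=8,fy=8,interpolation=2)[:400,:400]
    globals().setdefault("L",[]).append(c)
cv2.imwrite("pics/k.png",np.hstack([L[0][:, :],L[1]])[:,:,::-1])
```

```text
(no output)
```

View pics/k.png

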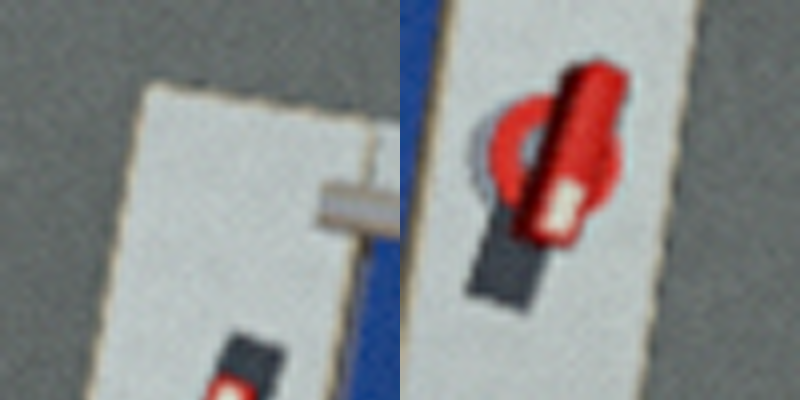

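Both tongues lie about 0.19 rad off the deck edge, consistent with the 1.4 rad stops and clear of the flap. I'll descend on the bar and grip it.

drive_tool(motion=[[10, 0, 0, 0], [16, 0, 0, 0], [18, 0, 0, 0], [18, 0, 0, 0], [14, 0, 0, 0], [10, 0, 0, 0], [7, 0, 0, 0], [2, 0, 0, 0], [0, 0, 0, 0]])

```text
clock: 15.28
position: [462.2, -56.3, 103.2]
ee_rot: [-0.454, 0.543, 0.454, 0.542]
contact_force: [0.1, -0.2, 0.3]
gripper_width: 44.2
```

drive_tool(motion=[[0, 0, 0, 0], [0, 0, 0, 0], [0, 0, 0, 0], [0, 0, 0, 0], [0, 0, 0, 0], [0, 0, 0, 0], [0, 0, 0, 0]], grip=0)

```text
clock: 15.87
position: [461.3, -56.0, 104.2]
ee_rot: [-0.453, 0.543, 0.454, 0.542]
contact_force: [-4.5, 2.9, 6.1]
gripper_width: 12.0
```

```bash
python3 st.py 462.8 -55.5 103 -0.184
```

```text
t 15.8667 pos [461.3 -56.  104.2] heading y 2.9634 x [-0.001  0.    -1.   ] j [ 0.23  0.29 -0.57 -0.   -0.71 -0.41] F [-4.5  2.9  6.1] M [ 0.76  1.24 -0.14] w 12.0
to target, tool axes [ 1.2 -1.4  0.8]
spin 0.33450694960868077
```

Run:
```python
import numpy as np
th=np.radians(np.r_[0,1,2.5,4.5,7,10,13,16,19,22,25,28,31,34,37,40,43,46,49,52,55,58,61,64,67,70,73,76,78.5,81,83,85,86.5,88,89,90])
print(len(th)-1)
up=np.diff(190*np.sin(th));dx=np.diff(190*(1-np.cos(th)))
print([[round(-u,1),round(-d,1),0,0] for u,d in zip(up,dx)])
```

```text
35
[[np.float64(-3.3), np.float64(-0.0), 0, 0], [np.float64(-5.0), np.float64(-0.2), 0, 0], [np.float64(-6.6), np.float64(-0.4), 0, 0], [np.float64(-8.2), np.float64(-0.8), 0, 0], [np.float64(-9.8), np.float64(-1.5), 0, 0], [np.float64(-9.7), np.float64(-2.0), 0, 0], [np.float64(-9.6), np.float64(-2.5), 0, 0], [np.float64(-9.5), np.float64(-3.0), 0, 0], [np.float64(-9.3), np.float64(-3.5), 0, 0], [np.float64(-9.1), np.float64(-4.0), 0, 0], [np.float64(-8.9), np.float64(-4.4), 0, 0], [np.float64(-8.7), np.float64(-4.9), 0, 0], [np.float64(-8.4), np.float64(-5.3), 0, 0], [np.float64(-8.1), np.float64(-5.8), 0, 0], [np.float64(-7.8), np.float64(-6.2), 0, 0], [np.float64(-7.5), np.float64(-6.6), 0, 0], [np.float64(-7.1), np.float64(-7.0), 0, 0], [np.float64(-6.7), np.float64(-7.3), 0, 0], [np.float64(-6.3), np.float64(-7.7), 0, 0], [np.float64(-5.9), np.float64(-8.0), 0, 0], [np.float64(-5.5), np.float64(-8.3), 0, 0], [np.float64(-5.0), np.float64(-8.6), 0, 0], [np.float64(-4.6), np.float64(-8.8), 0, 0], [np.float64(-4.1), np.float64(-9.1), 0, 0], [np.float64(-3.6), np.float64(-9.3), 0, 0], [np.float64(-3.2), np.float64(-9.4), 0, 0], [np.float64(-2.7), np.float64(-9.6), 0, 0], [np.float64(-1.8), np.float64(-8.1), 0, 0], [np.float64(-1.5), np.float64(-8.2), 0, 0], [np.float64(-0.9), np.float64(-6.6), 0, 0], [np.float64(-0.7), np.float64(-6.6), 0, 0], [np.float64(-0.4), np.float64(-5.0), 0, 0], [np.float64(-0.2), np.float64(-5.0), 0, 0], [np.float64(-0.1), np.float64(-3.3), 0, 0], [np.float64(-0.0), np.float64(-3.3), 0, 0]]
```

drive_tool(motion=[[-3.3, 0, 0, 0], [-5, -0.2, 0, 0], [-6.6, -0.4, 0, 0], [-8.2, -0.8, 0, 0], [-9.8, -1.5, 0, 0], [-9.7, -2, 0, 0], [0, 0, 0, 0], [0, 0, 0, 0]])

```text
clock: 16.53
position: [465.6, -56.9, 146.6]
ee_rot: [-0.453, 0.543, 0.454, 0.542]
contact_force: [-2.5, 4.3, -2.2]
gripper_width: 12.0
```

```bash
python3 st.py
python3 - <<'E'
from h import *
S=arm.get_image("side")
cv2.imwrite("pics/g4.png",cv2.resize(S[80:260,220:430],None,fx=3,fy=3,interpolation=2)[:,:,::-1])
E
```

```text
t 16.5333 pos [465.6 -56.9 146.6] heading y 2.9627 x [-0.003  0.001 -1.   ] j [ 0.23  0.23 -0.51 -0.   -0.83 -0.4 ] F [-2.5  4.3 -2.2] M [ 1.12  1.35 -0.09] w 12.0
```

View pics/g4.png

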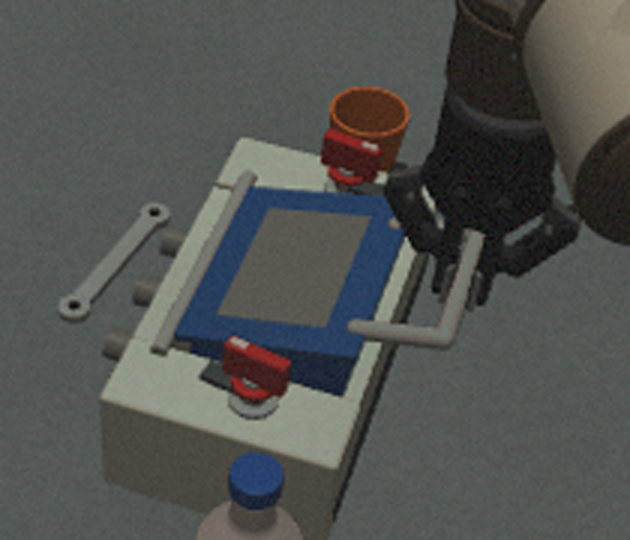

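The flap is lifting with the bar in the pads. I'll continue along the arc.

drive_tool(motion=[[-4, -1, 0, 0], [-5.6, -1.5, 0, 0], [-9.5, -3, 0, 0], [-9.3, -3.5, 0, 0], [-9.1, -4, 0, 0], [-8.9, -4.4, 0, 0], [-8.7, -4.9, 0, 0], [-8.4, -5.3, 0, 0], [-8.1, -5.8, 0, 0], [-7.8, -6.2, 0, 0]])

```text
clock: 17.42
position: [501.6, -63.7, 226.2]
ee_rot: [-0.451, 0.545, 0.456, 0.54]
contact_force: [-12.7, 7.9, 6.1]
gripper_width: 11.4
```

drive_tool(motion=[[-7.5, -6.6, 0, 0], [-7.1, -7, 0, 0], [-6.7, -7.3, 0, 0], [-6.3, -7.7, 0, 0], [-5.9, -8, 0, 0], [-5.5, -8.3, 0, 0], [-5, -8.6, 0, 0], [-4.6, -8.8, 0, 0], [-2, -4.5, 0, 0], [0, 0, 0, 0]])

```text
clock: 18.25
position: [572.6, -76.9, 282.9]
ee_rot: [-0.456, 0.541, 0.452, 0.543]
contact_force: [-9.0, 3.1, 15.6]
gripper_width: 11.8
```

```bash
python3 st.py 648.5 -90.7 294
```

```text
t 18.25 pos [572.6 -76.9 282.9] heading y 2.9645 x [ 0.006 -0.003 -1.   ] j [ 0.15  0.28 -0.06  0.   -1.22 -0.33] F [-9.   3.1 15.6] M [ 1.05  2.7  -0.14] w 11.8
to target, tool axes [-10.7 -77.2  -0.3]
```

drive_tool(motion=[[0, 0, 0, 0], [0, 0, 0, 0], [0, 0, 0, 0]])

```text
clock: 18.5
position: [572.0, -76.8, 282.6]
ee_rot: [-0.456, 0.541, 0.452, 0.543]
contact_force: [-8.2, 3.4, 14.8]
gripper_width: 12.0
```

```bash
python3 st.py 648.5 -90.7 294
python3 - <<'E'
from h import *
S=arm.get_image("side")
cv2.imwrite("pics/g5.png",cv2.resize(S[40:260,180:430],None,fx=2.7,fy=2.7,interpolation=2)[:,:,::-1])
E
```

```text
t 18.5 pos [572.  -76.8 282.6] heading y 2.9645 x [ 0.006 -0.002 -1.   ] j [ 0.15  0.28 -0.07  0.   -1.22 -0.33] F [-8.2  3.4 14.8] M [ 1.03  2.51 -0.2 ] w 12.0
to target, tool axes [-11.  -77.9  -0.3]
```

View pics/g5.png

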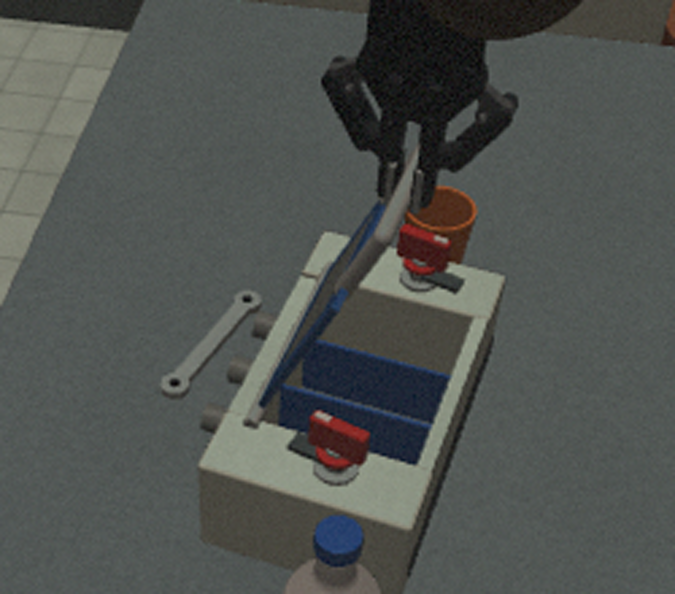

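The flap is at about 65° and held well, with a vertical load of 15 N because the tool is tracking slightly low. I'll relieve that on the final part of the arc, slowing near the top.

drive_tool(motion=[[-3, -3, 0, 0], [-4, -7, 0, 0], [-3.5, -9, 0, 0], [-3, -9, 0, 0], [-2.5, -9, 0, 0], [-2, -9, 0, 0], [-1.5, -8, 0, 0], [-1, -7, 0, 0], [-0.5, -5, 0, 0], [0, -4, 0, 0]])

```text
clock: 19.38
position: [641.4, -89.7, 301.4]
ee_rot: [-0.455, 0.542, 0.452, 0.543]
contact_force: [-2.5, 0.3, 6.3]
gripper_width: 11.8
```

drive_tool(motion=[[0, -2.5, 0, 0], [0, -1.5, 0, 0], [0, 0, 0, 0], [0, 0, 0, 0]])

```text
clock: 19.72
position: [644.8, -90.3, 301.5]
ee_rot: [-0.455, 0.542, 0.452, 0.543]
contact_force: [-3.4, 0.3, 6.9]
gripper_width: 11.7
```

```bash
python3 st.py 648.5 -90.7 294
python3 - <<'E'
from h import *
S=arm.get_image("side");cv2.imwrite("pics/s6.png",S[:,:,::-1])
cv2.imwrite("pics/g6.png",cv2.resize(S[60:230,220:420],None,fx=3.5,fy=3.5,interpolation=2)[:,:,::-1])
E
```

```text
t 19.7167 pos [644.8 -90.3 301.5] heading y 2.9637 x [ 0.004 -0.003 -1.   ] j [ 0.11  0.4   0.16  0.   -1.33 -0.29] F [-3.4  0.3  6.9] M [ 0.26  1.43 -0.07] w 11.7
to target, tool axes [ 7.5 -3.7  0.3]
```

View pics/g6.png

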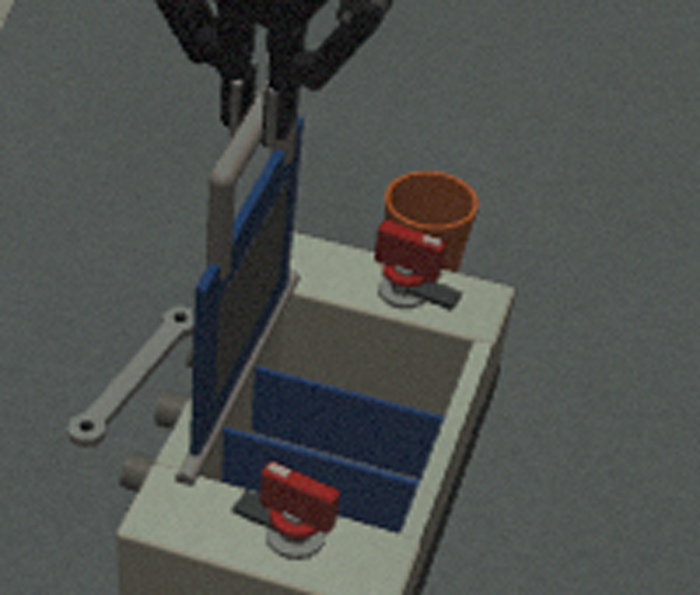

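```bash
cat > v.py <<'E'
from h import *
o=np.array([565.8,-74.6]);yaw=-.184
f=lambda x,y:((x+.5)/3.5-.5+220,(y+.5)/3.5-.5+60)
c,s=np.cos(yaw),np.sin(yaw)
def pl(px,yy):
    e,d=ray("side",px); n=np.array([-s,c,0]); q=n@np.r_[o,0]+yy
    p=e+d*(q-n@e)/(n@d); return np.array([(p[0]-o[0])*c+(p[1]-o[1])*s,p[2]])
print("bar corner centre",pl(f(222,175),48),"panel top L",pl(f(208,272),84),"panel bot L",pl(f(200,447),84),"panel right top",pl(f(300,124),-84))
print("hinge rod L end px", f(187,475), pl(f(187,475),94))
for a in(1.45,1.5,1.55,1.571,1.6,1.65):
    P=[dispframe(o,yaw,(85-r*np.cos(a),yy,103+r*np.sin(a))) for r,yy in((190,48),(138,84),(6,84))]
    print(a,[((np.array(proj("side",p))+.5-(220,60))*3.5-.5).round(0).tolist() for p in P])
E
python3 v.py
```

```text
bar corner centre [ 82.47528744 289.56006434] panel top L [ 76.38725584 253.72857524] panel bot L [ 79.25801721 117.05637307] panel right top [ 79.14972545 235.22143018]
hinge rod L end px (273.07142857142856, 195.35714285714286) [ 83.65587013 100.70017435]
1.45 [[259.0, 181.0], [222.0, 295.0], [192.0, 454.0]]
1.5 [[242.0, 175.0], [210.0, 291.0], [192.0, 454.0]]
1.55 [[225.0, 170.0], [198.0, 288.0], [191.0, 454.0]]
1.571 [[218.0, 169.0], [193.0, 286.0], [191.0, 454.0]]
1.6 [[208.0, 166.0], [186.0, 285.0], [191.0, 454.0]]
1.65 [[191.0, 163.0], [174.0, 282.0], [190.0, 453.0]]
```

Angle estimates: the grip kinematics give 1.551 and vision about 1.54–1.58. I'll nudge 3 mm further and settle.

drive_tool(motion=[[-0.5, -1, 0, 0], [-0.5, -1, 0, 0], [0, -1.2, 0, 0], [0, 0, 0, 0], [0, 0, 0, 0], [0, 0, 0, 0], [0, 0, 0, 0], [0, 0, 0, 0]])

```text
clock: 20.43
position: [647.4, -90.8, 301.5]
ee_rot: [-0.455, 0.543, 0.453, 0.542]
contact_force: [-3.9, 0.7, 6.6]
gripper_width: 11.7
```

```bash
python3 st.py 648.5 -90.7 302
python3 - <<'E'
from h import *
S=arm.get_image("side")
cv2.imwrite("pics/g7.png",cv2.resize(S[60:230,220:420],None,fx=3.5,fy=3.5,interpolation=2)[:,:,::-1])
E
python3 st.py
```

```text
t 20.4333 pos [647.4 -90.8 301.5] heading y 2.9636 x [ 0.002 -0.003 -1.   ] j [ 0.11  0.41  0.17  0.   -1.33 -0.29] F [-3.9  0.7  6.6] M [ 0.16  1.65 -0.05] w 11.7
to target, tool axes [-0.5 -1.   0.3]
t 20.4833 pos [647.4 -90.8 301.5] heading y 2.9636 x [ 0.002 -0.003 -1.   ] j [ 0.11  0.41  0.17  0.   -1.33 -0.29] F [-4.2 -0.6  5.7] M [ 0.15  1.7  -0.11] w 11.7
```

View pics/g7.png

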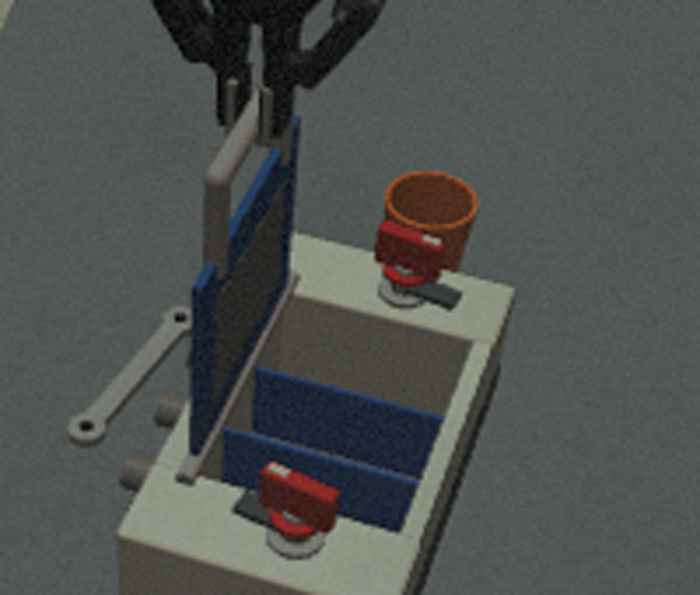

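```bash
python3 -c "
from bench import arm
print(arm.job_done(), arm.read_state()['clock'])"
```

```text
the job is handed in; nothing more can be done
the job is handed in; nothing more can be done
```

Both knobs are turned anticlockwise to their stops. The flap is swung up slowly and held upright with the bar still gripped. I handed the job in at about 20.5 s of the 59 s allowed.

**Knobs:** At the end of each turn the wrist torque rose to 0.35 N m (left) and 0.67 N m (right), against knob friction of about 0.05 N m. In the pictures both tongues lie close to the dispenser's x, clear of the flap.

**Flap:** The last reading put the bar within about 1 mm of the point above the hinge, so the flap angle is about 1.566 rad. The side view shows the panel's edge vertical to within about 0.01–0.02 rad. Two consecutive state readings at the end, 0.05 s apart, showed the same position, with about 7–8 N on the wrist.

**Disagreements:**
- The bar sits about 8 mm below the grasp point in the pads. It crept there during the swing, when the vertical force reached 15 N, which I then relieved.
- The opening reads 11.7 mm on a 14 mm bar.
- The separate camera estimates of the flap angle ranged from about 1.54 to 1.58 rad, because the side camera is off by about 2–3 px.

**Loose items:** The arm did not go near the softener bottle, the cup or the loose stay. They looked unmoved in the later pictures, but I did not measure them again.

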